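# Seat the grating insert on a food processor's drive pin

### The job

Get the food processor ready for grating: its round steel grating insert is standing proud on the orange drive pin. Push the insert's black finger bar round with a fingertip until the notch in the steel rim meets the pin, then press the insert down fully home. Only push and press, with no great force: do not pinch the bar or lift the insert, and leave the processor's lid and the vegetables where they are.

Things in the scene. Friction and masses are not known exactly. Their poses are not given: they have to be found in the camera images.
- processor: Food processor, fixed: cream round base 208 mm across with a clear open bowl on it (inside 179 mm across, rim 182 mm above the worktop) and a black handle at the front right, reaching 142 mm from the axis. Origin on the worktop on the vertical axis of bowl, spindle and insert; z up; -x points to the speed dial.
- carrier (a point): Centre of the recess floor, 160 mm above the worktop, of the black carrier in the bowl (168 mm across). It has stopped at any angle; the motor's gearing holds it still. Its x axis points to the drive pin. Its flat rim, radius 68 to 84 mm, is 166 mm above the worktop, with a small orange pointer that aims at the pin. The insert belongs down on this floor.
- pin_top (a point): Top of the orange drive pin: an upright dowel 12 mm thick with a chamfered top, on the carrier's recess floor 61.5 mm from the axis, top 168 mm above the worktop. While the insert covers it only its outer part shows, in the gap between insert and carrier rim.
- notch (a point): Middle of the notch in the insert's steel rim, 61.5 mm from the axis, level with the insert's underside. The notch is an open gap 17 mm wide and 9 mm deep, in line with the end of the finger bar that has an orange dot. The x axis here points from the centre out through the notch.
- bar_top (a point): Centre of the top of the black finger bar, on the axis. The insert is a steel disc 124 mm across, 3 mm thick (rim 5), with this bar straight across it: 92 mm long along x here, 12 mm thick, 18 mm tall, an orange dot on its +x end, towards the notch. Bar top starts 189 mm above the worktop (steel top 171), fully home 181 (163). A good place to press.
- insert_turn (a joint): Turn of the insert about the spindle, rad, counter-clockwise seen from above; 0 or 6.283 is the notch exactly over the pin. Starts anywhere from 0.6 to 5.68, turns either way past the pin with slight friction (0.06 N m) and stays where it is left. The pin's chamfer guides the notch in if it is pressed within about 0.06 rad.
- insert (a joint): How far the insert is pressed down its spindle, m: 0 at the start, 0.0083 fully home, negative if lifted. The hub is a snug fit: it does not fall by itself, needs about 4 N downward and stays where it is left. Away from the notch the pin stops it.
- lid_mid (a point): The processor's clear lid, loose (about 0.35 kg), lying to the left of the processor: 191 mm across, with an upright feed tube and cream pusher, 116 mm high. The point is its centre, 8 mm up. Leave it alone.
- veg_onion: Red onion, about 84 mm, loose on the chopping board to the right (board 250 x 360 x 22 mm). Origin at the middle of its underside. Leave it alone
- veg_tomato: Tomato, about 56 mm, loose on the board. Origin at the middle of its underside. Leave it alone
- veg_mushroom: Brown mushroom, about 48 mm, loose on the board. Origin at the middle of its underside. Leave it alone

How it is judged:
At the end, for the whole second after the job is handed in: The insert is down on its spindle to within 1.5 mm of fully home, its notch round the pin (within 6 mm) and at rest; the lid and the vegetables are within 20 mm of where they were (value of joint insert above 0.0068 m and horizontal distance between notch and pin_top below 0.006 m and velocity of joint insert_turn between -0.05 and 0.05 rad/s and distance of each of lid_mid, veg_onion, veg_tomato, veg_mushroom from where it was at the start of the episode below 0.02 m); the robot touches nothing.
It fails at once if the insert is lifted more than 4 mm (value of joint insert below -0.004 m).
It fails at once if the finger bar is pinched from both sides ((contact force between the fingers and bar_notch_end_left above 1.5 N and contact force between the fingers and bar_notch_end_right above 1.5 N) or (contact force between the fingers and bar_plain_end_left above 1.5 N and contact force between the fingers and bar_plain_end_right above 1.5 N)).
It fails at once if the insert is forced, with more than 45 N (contact force between the arm and insert above 45 N).
It fails at once if the lid or a vegetable is moved by more than 30 mm (distance of any of lid_mid, veg_onion, veg_tomato, veg_mushroom from where it was at the start of the episode above 0.03 m).
It also fails if it takes over 51 s, if anything falls off the work surface, if the arm or the gripper's body presses on something with over 40 N, if the wrist force passes 120 N, or if a joint passes its speed limit or range.

### The arm

A 7-joint arm with a two-finger parallel gripper is mounted at the origin on a cart in front of the work surface, level with it; the furniture and walls round the work are solid. World frame = base frame: x ahead of the robot, y to its left, z up, the work surface at z = 0. Lengths are in m, angles in rad, forces in N, time in s.
With the tool pointing down it reaches from about 0.35 to 0.9 m from the base axis. Payload 19.9 kg.
Tool frame: the origin (TCP) lies at the very end of the fingers, on their centre line; the grasp point (between the pads) lies 19 mm behind it; z points along the fingers, y is the line along which they close (so a half turn about z gives the same grasp; the last joint's range is limited). The gripper opens to 85 mm and grips with 20 to 120 N. Pads are 22 mm wide; open, the fingers measure 114 mm over their backs; the gripper's body (76 mm by 85 mm) begins 54 mm behind the grasp point. The pads swing forward as they close: fully open they stand 13 mm farther back than shut.
Start: joints at [-1.351, 0.417, -0.01, 1.614, 0.005, 1.111, -0.053], TCP at [0.161, 0.604, 0.231] pointing down, gripper open.
Joint ranges: [-2.81, 2.81], [-0.39, 2.02], [-1.27, 1.25], [0.06, 2.57], [-1.19, 4.33], [0.19, 2], [-2.82, 2.82]. Speed limits (rad/s): [1.89, 1.89, 2.39, 2.39, 3.01, 3.01, 3.01].

### API

Orientations are given as [roll, pitch, yaw] about the fixed x, y, z axes, in that order (R = Rz(yaw) Ry(pitch) Rx(roll)).
In Python, from workcell import ctrl gives the robot as it stands.
- The arm moves only by the shell command python3 -m handwheel 'ROWS' [FORCE]. ROWS is JSON, a list of rows, each an object of numbers: "hand": the closure, from 0 (fully open) to 1 (shut); "tx", "ty", "tz": the shift along the tool's x, y, z as a fraction of full scale; "turn": the turn about the tool's z as a fraction of full scale. A call has 1 to 12 rows; each row shifts and turns the commanded pose from where the row before left it, along the tool's axes as they then stand; what a row does not reach is not made up. Full scale, the value 1, is 3 cm for a shift and 0.1 rad for a turn. A row lasts 1/10 s, in which the tool goes at most 50 mm and 8.59 degrees, less where a joint would pass 70% of its speed; a pose out of reach is approached as far as the arm can. A call with a number of a shift or a turn outside -1 to 1 is refused whole. A call with a gripper value outside its range is refused whole. The fingers move at their own pace and stop on an object; FORCE is the grip in N (left out, the last holds). Time passes only in rows, so rows that do not move let the fingers close. It gives the time, the measured TCP pose, the force, the opening and the grip force at its end, in the units of the state.
- ctrl.state(): the state, without advancing time (a new reading comes with each control period).
- ctrl.get_image(name): name is "side" or "top" or "wrist"; returns a dict with "frame" (480x640x3 uint8, red, green, blue), "depth" (480x640 float32, m along the optical axis (not along the pixel's ray), 0 where there is no reading), "vfov" (degrees; the focal length in pixels is half the picture's height over the tangent of half this angle, whatever the lens; pixels are square), "cx", "cy" (the principal point, pixels), "dist_coeffs" ([k1, k2, p1, p2, k3] as OpenCV has them; the pictures are not rectified), "position" and "orientation" of the camera in the world. Camera axes: x right, y down, z forward; pixel columns grow to the right and rows downward; lengths in m; the calibration is good to about 2 mm. A picture is of the moment at which its call begins.
- ctrl.hand_in(): hands the job in; it is judged then, once.
Trained networks look in a picture, given as the dict that the camera call returned (one of the last four; its "shot" number tells which), for a name from the list of things; names that differ only in an ending like _2 or _b are one class to them, and where a whole thing is asked for, a point or a joint stands for the part that bears it (a point fixed in the world has none). Each returns a list of dicts, best first, with "score" (0 to 1); they miss things now and then, are a little off and sometimes report something else, mostly with a low value. They report only what shows in the picture. A call takes as long as a camera call.
- ctrl.regions_of(picture, name): "pixels" (480x640 bool, what is visible of it) and "uv" ([column, row] in pixels, amid what is visible of it).
- ctrl.landmark_of(picture, name): "uv" ([column, row] in pixels: a listed point, or the origin of a listed thing).
The state is a dict: "t": time; "joints": joint angles; "qvel": joint speeds; "joint_efforts": joint torques, N m; "ee_pos": TCP position; "orientation": TCP orientation; "wrist_force": force on the tool from outside, world axes, zero at the start; "torque": the same for the moment, N m; "grip_width": finger opening in m; "grip_force": force on a finger pad.
Only numpy, scipy, OpenCV 4.12 (cv2) and the standard library are available. Lean on these libraries where they do the work, as an engineer would, in place of code of your own. Each camera call takes 0.05 s, during which the arm holds its last target. There are 200 camera calls.

## Working session

There is one attempt and no reset: what is moved stays moved. The work goes in short steps, Python scripts to look and compute and a shell command to move; the robot and the scene stay as the last step left them, time stands still between calls to the robot, and variables do not carry over. Pictures are saved under pics/ and viewed, at most 10 in all, crops included, and the job is handed in when it is done.

```bash
mkdir -p pics; cat > h.py <<'E'
import numpy as np,cv2
from scipy.spatial.transform import Rotation as R
from workcell import ctrl
def cam(im):
    f=240/np.tan(np.radians(im["vfov"])/2)
    K=np.array([[f,0,im["cx"]],[0,f,im["cy"]],[0,0,1]]); 
    o=np.array(im["orientation"],float)
    M=o if o.shape==(3,3) else (R.from_euler('xyz',o).as_matrix() if o.size==3 else R.from_quat(o).as_matrix())
    return K,np.array(im["dist_coeffs"],float),M,np.array(im["position"])
def at_z(im,uv,z):
    K,d,M,p=cam(im)
    n=cv2.undistortPoints(np.array([[uv]],float),K,d)[0,0]
    r=M@np.array([n[0],n[1],1]); return p+r*(z-p[2])/r[2]
def proj(im,P):
    K,d,M,p=cam(im)
    return cv2.projectPoints((np.atleast_2d(P)-p)@M,np.zeros(3),np.zeros(3),K,d)[0][:,0]
def save(im,n,crop=None,s=1):
    f=im["frame"][:,:,::-1]
    if crop: f=f[crop[1]:crop[3],crop[0]:crop[2]]
    cv2.imwrite("pics/"+n,cv2.resize(f,None,fx=s,fy=s,interpolation=cv2.INTER_CUBIC))
Z=dict(processor=0,carrier=.16,pin_top=.168,notch=.168,bar_top=.189,lid_mid=.008,veg_onion=.022)
E
cat > a.py <<'E'
from h import *
for c in ("top","side"):
    im=ctrl.get_image(c); save(im,c+"0.png"); print(c,im["position"],im["orientation"],im["vfov"])
    for n in Z:
        for l in ctrl.landmark_of(im,n)[:1]:
            print(n,np.round(l["uv"],1),round(l["score"],2),np.round(at_z(im,l["uv"],Z[n]),4))
s=ctrl.state(); print(s["t"],s["ee_pos"],s["orientation"])
E
python3 a.py
```

```text
top [ 0.37046174 -0.06637449  1.65090164] [-3.08132388 -0.00834326 -1.59920824] 45.393967714304495
processor [410.4 263.5] 0.5 [ 0.4039 -0.3686  0.    ]
carrier [298.7 212.1] 0.69 [ 0.5432 -0.0519  0.16  ]
pin_top [304.5 189.2] 0.82 [ 0.6018 -0.0687  0.168 ]
bar_top [300.5 209.2] 0.97 [ 0.5472 -0.057   0.189 ]
lid_mid [149.1 281.7] 0.88 [0.3725 0.3844 0.008 ]
veg_onion [455.1 256.9] 0.94 [ 0.4186 -0.494   0.022 ]
side [-0.27715517  1.07052402  1.07473994] [-2.16712706  0.00615384 -2.55884435] 48.75753976219928
processor [375.6 238.4] 0.66 [ 0.4373 -0.3762  0.    ]
veg_onion [394.9 223.5] 0.64 [ 0.4095 -0.4739  0.022 ]
0.8 [0.16116934 0.60382112 0.23122909] [-3.14144460e+00  5.11435922e-05  2.88077964e+00]
```

View pics/top0.png

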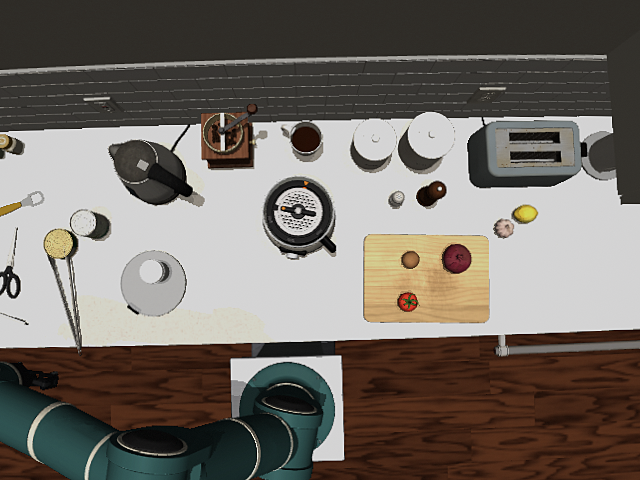

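```bash
python3 - <<'E'
from h import *
im=ctrl.get_image("top"); save(im,"crop1.png",(240,150,360,270),5)
for n in ("bar_top","notch","pin_top","insert","carrier","processor"):
    for l in ctrl.landmark_of(im,n)[:2]: print(n,np.round(l["uv"],1),round(l["score"],2))
E
```

```text
bar_top [301.  210.4] 0.81
notch [301.2 211.5] 0.72
notch [275.  207.5] 0.56
pin_top [305.2 187.6] 0.74Traceback (most recent call last):
  File "<stdin>", line 4, in <module>
ValueError: it knows: bar_top, carrier, lid_mid, notch, pin_top, processor, veg_mushroom, veg_onion, veg_tomato
```

View pics/crop1.png

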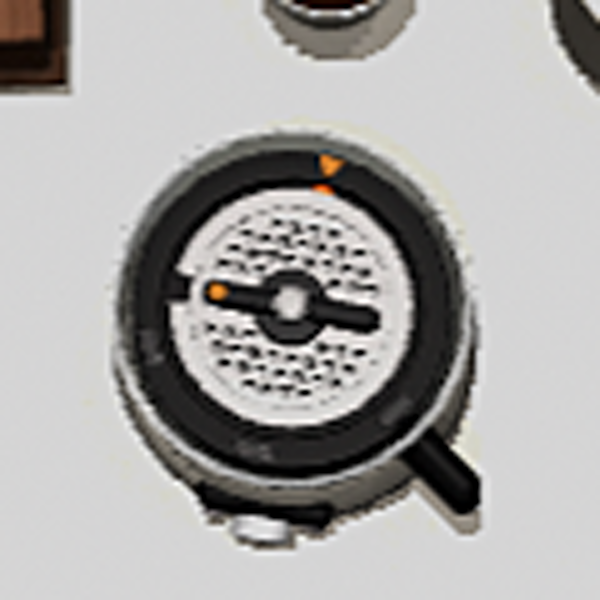

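The top view shows the insert centre at about px (299,210). The dotted bar end and notch point left (276,208), and the pin is at the top (304.6,188). So the insert needs roughly 95° clockwise.

```bash
python3 - <<'E'
from h import *
im=ctrl.get_image("top")
c=lambda x,y:(240+(x-2)/5,150+(y-2)/5)
P={n:at_z(im,c(*uv),z) for n,uv,z in [("hub",(292,302),.189),("dot",(217,292),.189),("plain",(377,318),.189),("notch",(180,289),.170),("pin",(323,189),.168),("ptr",(330,165),.166)]}
for n,p in P.items(): print(n,np.round(p,4))
C=P["hub"]
for n in P:
    d=P[n]-C; print(n,np.hypot(d[0],d[1]).round(4),np.arctan2(d[1],d[0]).round(3))
d=P["dot"]-P["plain"];b=np.arctan2(d[1],d[0]);print("bar",b)
s=ctrl.state();y=s["orientation"][2];T=R.from_euler('xyz',s["orientation"]).as_matrix()
g=np.array([C[0],C[1],.30])-s["ee_pos"];print("above hub in tool, units 3cm",(T.T@g/.03).round(2),"turn to y||bar",(y-(b+np.pi/2))/.1)
E
```

```text
hub [ 0.5453 -0.0505  0.189 ]
dot [ 0.5515 -0.0122  0.189 ]
plain [ 0.5358 -0.0938  0.189 ]
notch [0.556  0.0076 0.17  ]
pin [ 0.6066 -0.068   0.168 ]
ptr [ 0.6195 -0.072   0.166 ]
hub 0.0 0.0
dot 0.0388 1.41
plain 0.0443 -1.785
notch 0.0591 1.389
pin 0.0638 -0.278
ptr 0.0772 -0.282
bar 1.3811687217910356
above hub in tool, units 3cm [-17.99 -17.77  -2.29] turn to y||bar -0.711269768458056
```

```bash
python3 -m handwheel '[{"hand":1,"tx":-0.5,"ty":-0.5,"tz":-0.8},{"hand":1,"tx":-0.8,"ty":-0.8,"tz":-0.8},{"hand":1,"tx":-0.8,"ty":-0.8,"tz":-0.7},{"hand":1,"tx":-0.8,"ty":-0.8},{"hand":1,"tx":-0.8,"ty":-0.8},{"hand":1,"tx":-0.8,"ty":-0.8},{"hand":1,"tx":-0.8,"ty":-0.8},{"hand":1,"tx":-0.8,"ty":-0.8},{"hand":1,"tx":-0.8,"ty":-0.8},{"hand":1,"tx":-0.8,"ty":-0.8},{"hand":1,"tx":-0.8,"ty":-0.8},{"hand":1,"tx":-0.8,"ty":-0.8}]' 20
cat > g.py <<'E'
import sys
from h import *
x,y,z,yaw=map(float,sys.argv[1:5])
s=ctrl.state();T=R.from_euler('xyz',s["orientation"]).as_matrix()
print("t",s["t"],"pos",s["ee_pos"],"rpy",np.round(s["orientation"],3),"F",np.round(s["wrist_force"],1),"j7",s["joints"][6])
print("units",(T.T@(np.array([x,y,z])-s["ee_pos"])/.03).round(2),"turn",round((s["orientation"][2]-yaw)/.1,2))
E
python3 g.py .545 -.0515 .30 2.956
```

```text
t 1.05 pos [0.16114567 0.60383341 0.23125167] rpy [-3.141  0.     2.881] F [-0.3  0.1 -0.5] j7 -0.05297830898029565
units [-17.99 -17.81  -2.29] turn -0.75$[0]: bad value
```

```bash
python3 -m handwheel '[{"hand":1.0,"tx":-0.5,"ty":-0.5,"tz":-0.8,"turn":0.0},{"hand":1.0,"tx":-0.8,"ty":-0.8,"tz":-0.8,"turn":0.0},{"hand":1.0,"tx":-0.8,"ty":-0.8,"tz":-0.7,"turn":0.0},{"hand":1.0,"tx":-0.8,"ty":-0.8,"tz":0.0,"turn":0.0},{"hand":1.0,"tx":-0.8,"ty":-0.8,"tz":0.0,"turn":0.0},{"hand":1.0,"tx":-0.8,"ty":-0.8,"tz":0.0,"turn":0.0},{"hand":1.0,"tx":-0.8,"ty":-0.8,"tz":0.0,"turn":0.0},{"hand":1.0,"tx":-0.8,"ty":-0.8,"tz":0.0,"turn":0.0},{"hand":1.0,"tx":-0.8,"ty":-0.8,"tz":0.0,"turn":0.0},{"hand":1.0,"tx":-0.8,"ty":-0.8,"tz":0.0,"turn":0.0},{"hand":1.0,"tx":-0.8,"ty":-0.8,"tz":0.0,"turn":0.0},{"hand":1.0,"tx":-0.8,"ty":-0.8,"tz":0.0,"turn":0.0}]' 20
python3 g.py .545 -.0515 .30 2.956
```

```text
t: 2.25
ee_pos: [0.3593, 0.2611, 0.3005]
orientation: [3.141, 0.0, 2.881]
wrist_force: [0.1, 0.5, -0.0]
grip_width: -0.0
grip_force: 0.0
t 2.25 pos [0.35928137 0.26105072 0.3005038 ] rpy [3.141 0.    2.881] F [ 0.1  0.5 -0. ] j7 0.6171600192573373
units [-8.67 -8.47  0.01] turn -0.75
```

```bash
python3 g.py .522 -.0105 .26 2.956
```

```text
t 2.25 pos [0.35928137 0.26105072 0.3005038 ] rpy [3.141 0.    2.881] F [ 0.1  0.5 -0. ] j7 0.6171600192573373
units [-7.57 -7.35  1.35] turn -0.75
```

```bash
python3 -m handwheel '[{"hand":1.0,"tx":-0.8,"ty":-0.8,"tz":0.0,"turn":0.0},{"hand":1.0,"tx":-0.8,"ty":-0.8,"tz":0.0,"turn":0.0},{"hand":1.0,"tx":-0.8,"ty":-0.8,"tz":0.0,"turn":0.0},{"hand":1.0,"tx":-0.8,"ty":-0.8,"tz":0.1,"turn":0.0},{"hand":1.0,"tx":-0.8,"ty":-0.8,"tz":0.2,"turn":0.0},{"hand":1.0,"tx":-0.8,"ty":-0.8,"tz":0.2,"turn":0.0},{"hand":1.0,"tx":-0.8,"ty":-0.8,"tz":0.2,"turn":0.0},{"hand":1.0,"tx":-0.8,"ty":-0.8,"tz":0.2,"turn":0.0},{"hand":1.0,"tx":-0.8,"ty":-0.7,"tz":0.2,"turn":0.0},{"hand":1.0,"tx":-0.4,"ty":-0.3,"tz":0.2,"turn":-0.4},{"hand":1.0,"tx":0.0,"ty":0.0,"tz":0.2,"turn":-0.35},{"hand":1.0,"tx":0.0,"ty":0.0,"tz":0.0,"turn":0.0}]' 20
python3 g.py .522 -.0105 .26 2.956
python3 - <<'E'
from h import *
im=ctrl.get_image("wrist"); save(im,"w1.png"); print(im["position"],im["vfov"])
for n in ("bar_top","notch","pin_top","carrier"):
    for l in ctrl.landmark_of(im,n)[:2]: print(n,np.round(l["uv"],1),round(l["score"],2),at_z(im,l["uv"],Z[n]).round(4))
E
```

```text
t: 3.45
ee_pos: [0.5216, -0.0113, 0.2546]
orientation: [-3.141, -0.001, 2.956]
wrist_force: [0.2, 0.6, 0.2]
grip_width: 0.0002
grip_force: 0.0
t 3.45 pos [ 0.52156694 -0.01129147  0.25462678] rpy [-3.141e+00 -1.000e-03  2.956e+00] F [0.2 0.6 0.2] j7 1.4756982598100568
units [-0.01  0.03 -0.18] turn -0.0
[0.44408361 0.0034784  0.39596708] 67.68887416153865
bar_top [275.3 298.5] 0.81 [ 0.5439 -0.0474  0.189 ]
notch [366.3 285.4] 0.66 [0.5558 0.0122 0.168 ]
carrier [281.9 279.4] 0.81 [ 0.5439 -0.0464  0.16  ]
```

View pics/w1.png

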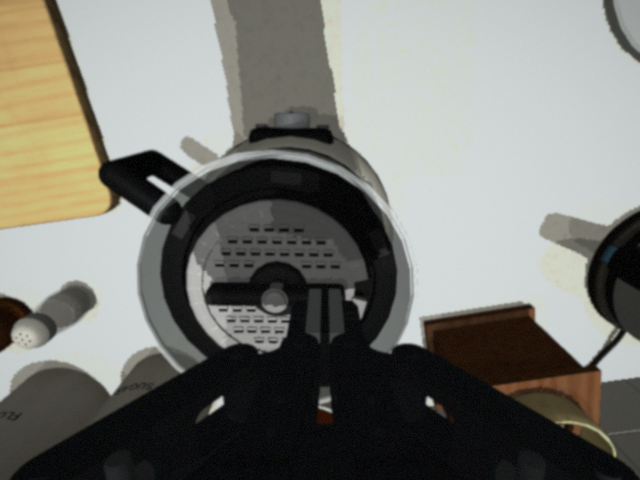

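The wrist view puts the hub at px (275,299), which agrees with the top view to 3 mm. The fingertip is over the area beside the dotted end. Next I descend beside the bar.

```bash
python3 -m handwheel '[{"hand":1.0,"tx":0.0,"ty":0.1,"tz":0.5,"turn":0.0},{"hand":1.0,"tx":0.0,"ty":0.0,"tz":0.6,"turn":0.0},{"hand":1.0,"tx":0.0,"ty":0.0,"tz":0.5,"turn":0.0},{"hand":1.0,"tx":0.0,"ty":0.0,"tz":0.5,"turn":0.0},{"hand":1.0,"tx":0.0,"ty":0.0,"tz":0.3,"turn":0.0},{"hand":1.0,"tx":0.0,"ty":0.0,"tz":0.2,"turn":0.0},{"hand":1.0,"tx":0.0,"ty":0.0,"tz":0.0,"turn":0.0}]' 20
python3 g.py .522 -.008 .177 2.956
```

```text
t: 4.4
ee_pos: [0.5222, -0.0079, 0.1771]
orientation: [-3.141, -0.0, 2.956]
wrist_force: [0.3, -0.8, -0.0]
grip_width: 0.0001
grip_force: 0.0
t 4.4 pos [ 0.52222984 -0.00790051  0.17706473] rpy [-3.141 -0.     2.956] F [ 0.3 -0.8 -0. ] j7 1.5268796978969614
units [ 0.01 -0.    0.  ] turn -0.0
```

```bash
python3 -m handwheel '[{"hand":1.0,"tx":-0.15,"ty":0.0,"tz":0.0,"turn":0.0},{"hand":1.0,"tx":-0.15,"ty":0.0,"tz":0.0,"turn":0.0},{"hand":1.0,"tx":-0.13,"ty":0.0,"tz":0.0,"turn":0.0},{"hand":1.0,"tx":0.0,"ty":0.0,"tz":0.0,"turn":0.0},{"hand":1.0,"tx":-0.061,"ty":0.027,"tz":0.0,"turn":0.5},{"hand":1.0,"tx":-0.123,"ty":0.051,"tz":0.0,"turn":1.0},{"hand":1.0,"tx":-0.123,"ty":0.051,"tz":0.0,"turn":1.0},{"hand":1.0,"tx":-0.123,"ty":0.051,"tz":0.0,"turn":1.0},{"hand":1.0,"tx":0.0,"ty":0.0,"tz":0.0,"turn":0.0}]' 20
python3 g.py .545 -.05 .177 1.3
python3 - <<'E'
from h import *
im=ctrl.get_image("wrist"); save(im,"w2.png",(100,130,460,400),2)
E
```

```text
t: 5.3
ee_pos: [0.5491, -0.0092, 0.1772]
orientation: [-3.141, 0.0, 2.604]
wrist_force: [-0.9, -0.0, 0.6]
grip_width: -0.0001
grip_force: 0.0
t 5.3 pos [ 0.54909583 -0.00917471  0.17724678] rpy [-3.141  0.     2.604] F [-0.9 -0.   0.6] j7 1.2269662101169363
units [-0.58 -1.24  0.01] turn 13.04
```

View pics/w2.png

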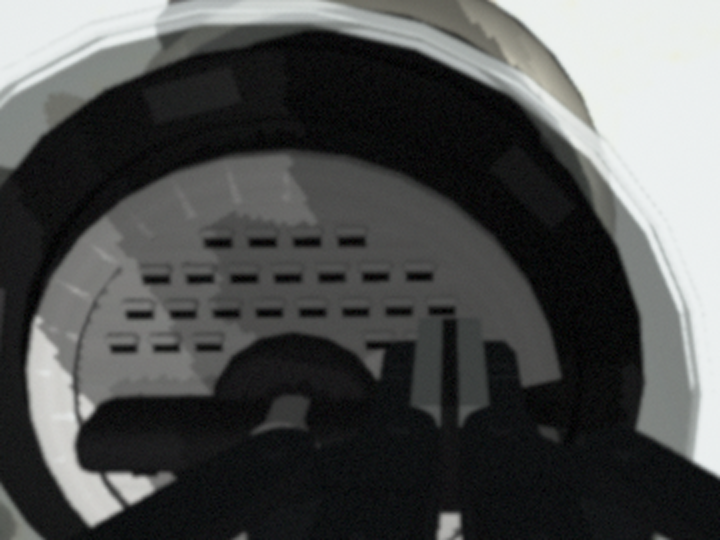

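The bar is turning with the fingertip and stays parallel to tool y. I continue along the arc.

```bash
python3 -m handwheel '[{"hand":1.0,"tx":-0.123,"ty":0.051,"tz":0.0,"turn":1.0},{"hand":1.0,"tx":-0.123,"ty":0.051,"tz":0.0,"turn":1.0},{"hand":1.0,"tx":-0.123,"ty":0.051,"tz":0.0,"turn":1.0},{"hand":1.0,"tx":-0.123,"ty":0.051,"tz":0.0,"turn":1.0},{"hand":1.0,"tx":-0.123,"ty":0.051,"tz":0.0,"turn":1.0},{"hand":1.0,"tx":-0.123,"ty":0.051,"tz":0.0,"turn":1.0},{"hand":1.0,"tx":-0.123,"ty":0.051,"tz":0.0,"turn":1.0},{"hand":1.0,"tx":-0.123,"ty":0.051,"tz":0.0,"turn":1.0},{"hand":1.0,"tx":-0.123,"ty":0.051,"tz":0.0,"turn":1.0},{"hand":1.0,"tx":-0.123,"ty":0.051,"tz":0.0,"turn":1.0},{"hand":1.0,"tx":-0.123,"ty":0.051,"tz":0.0,"turn":1.0},{"hand":1.0,"tx":0.0,"ty":0.0,"tz":0.0,"turn":0.0}]' 20
python3 g.py .545 -.05 .177 1.29
python3 - <<'E'
from h import *
for c,b in (("wrist",(100,130,460,400)),("top",(240,150,360,270)),("side",(260,120,440,255))):
    im=ctrl.get_image(c)
    f=cv2.resize(im["frame"][b[1]:b[3],b[0]:b[2],::-1],(266 if c!="wrist" else 268,300),interpolation=cv2.INTER_CUBIC)
    globals()[c]=f
cv2.imwrite("pics/m3.png",np.hstack([wrist,top,side]))
E
```

```text
t: 6.55
ee_pos: [0.5825, -0.0344, 0.1773]
orientation: [3.141, 0.0, 1.507]
wrist_force: [-0.0, 0.2, -0.2]
grip_width: -0.0001
grip_force: 0.3
t 6.55 pos [ 0.58246941 -0.03439659  0.1772872 ] rpy [3.141 0.    1.507] F [-0.   0.2 -0.2] j7 0.32314208270674327
units [-0.6  -1.21  0.01] turn 2.17
```

View pics/m3.png

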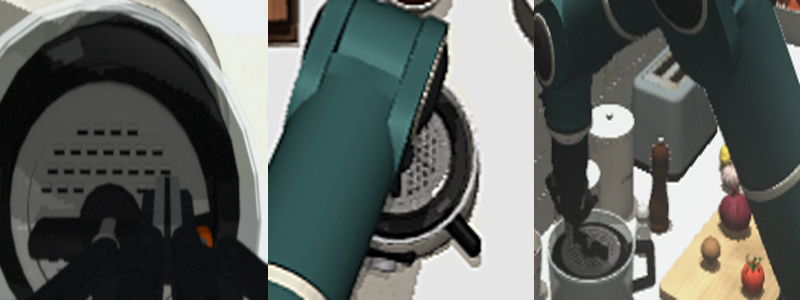

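```bash
python3 -m handwheel '[{"hand":1.0,"tx":-0.123,"ty":0.051,"tz":0.0,"turn":1.0},{"hand":1.0,"tx":-0.09,"ty":0.035,"tz":0.0,"turn":0.7},{"hand":1.0,"tx":0.0,"ty":0.0,"tz":0.0,"turn":0.0},{"hand":1.0,"tx":0.3,"ty":0.0,"tz":-0.1,"turn":0.0},{"hand":1.0,"tx":0.2,"ty":0.0,"tz":-0.7,"turn":0.0},{"hand":1.0,"tx":0.3,"ty":0.0,"tz":-0.8,"turn":0.0},{"hand":1.0,"tx":0.8,"ty":0.0,"tz":-0.8,"turn":0.0},{"hand":1.0,"tx":0.8,"ty":0.0,"tz":-0.6,"turn":0.0},{"hand":1.0,"tx":0.4,"ty":0.0,"tz":0.0,"turn":0.0},{"hand":1.0,"tx":0.0,"ty":0.0,"tz":0.0,"turn":0.0}]' 20
python3 g.py .545 -.05 .177 1.29
python3 - <<'E'
from h import *
im=ctrl.get_image("wrist"); save(im,"w4.png"); print(im["position"])
for n in ("bar_top","notch","pin_top","carrier"):
    for l in ctrl.landmark_of(im,n)[:2]: print(n,np.round(l["uv"],1),round(l["score"],2),at_z(im,l["uv"],Z[n]).round(4))
E
```

```text
t: 7.7
ee_pos: [0.6039, 0.0432, 0.2671]
orientation: [-3.142, -0.0, 1.341]
wrist_force: [-1.1, 0.3, -0.8]
grip_width: -0.0002
grip_force: 0.0
t 7.7 pos [0.603947   0.04315657 0.26706229] rpy [-3.142 -0.     1.341] F [-1.1  0.3 -0.8] j7 -0.009086279192796996
units [-3.47 -1.21  3.  ] turn 0.51
[0.62128923 0.11975235 0.40834492]
carrier [280.9 354.4] 0.93 [ 0.546  -0.0471  0.16  ]
```

View pics/w4.png

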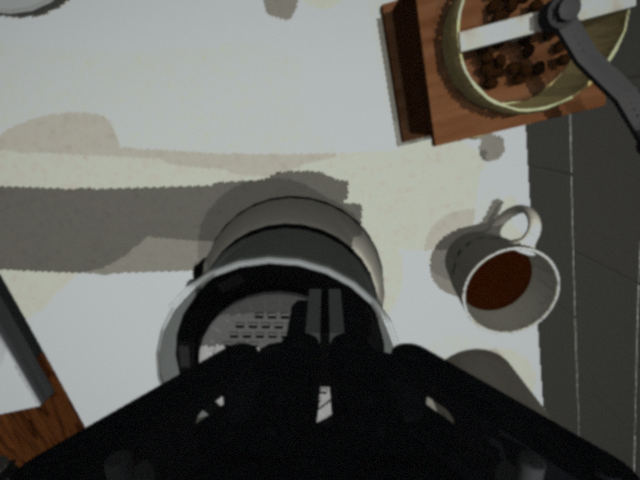

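The fingers hide the bar from here: the camera looks along tool +x. I will move the tool past the insert toward −x to get a clear view.

```bash
python3 -m handwheel '[{"hand":1.0,"tx":-0.6,"ty":-0.2,"tz":-0.3,"turn":0.0},{"hand":1.0,"tx":-0.9,"ty":-0.2,"tz":-0.2,"turn":0.0},{"hand":1.0,"tx":-0.9,"ty":-0.2,"tz":0.0,"turn":0.0},{"hand":1.0,"tx":-0.9,"ty":-0.2,"tz":0.0,"turn":0.0},{"hand":1.0,"tx":-0.9,"ty":-0.2,"tz":0.0,"turn":0.0},{"hand":1.0,"tx":-0.9,"ty":0.0,"tz":0.0,"turn":0.0},{"hand":1.0,"tx":-0.5,"ty":0.0,"tz":0.0,"turn":0.0},{"hand":1.0,"tx":0.0,"ty":0.0,"tz":0.0,"turn":0.0}]' 20
python3 g.py .545 -.05 .177 1.29
python3 - <<'E'
from h import *
im=ctrl.get_image("wrist"); save(im,"w5.png",(160,130,480,370),2.5); print(im["position"])
for n in ("bar_top","notch","pin_top","carrier"):
    for l in ctrl.landmark_of(im,n)[:2]: print(n,np.round(l["uv"],1),round(l["score"],2),at_z(im,l["uv"],Z[n]).round(4))
E
```

```text
t: 8.75
ee_pos: [0.5346, -0.1182, 0.2827]
orientation: [3.141, 0.0, 1.332]
wrist_force: [0.3, -0.2, 0.2]
grip_width: 0.0
grip_force: 0.0
t 8.75 pos [ 0.53460914 -0.11818803  0.28266995] rpy [3.141 0.    1.332] F [ 0.3 -0.2  0.2] j7 0.22168562306341794
units [ 2.29 -0.2   3.52] turn 0.42
[ 0.55256441 -0.04168414  0.42392066]
bar_top [315.7 137.2] 0.79 [ 0.5451 -0.0492  0.189 ]
notch [406.3 137.3] 0.76 [ 0.605  -0.0647  0.168 ]
notch [195.4 394.8] 0.35 [ 0.3904 -0.2348  0.168 ]
pin_top [402.3 137.6] 0.56 [ 0.6023 -0.0642  0.168 ]
carrier [317.6 133.6] 0.81 [ 0.5461 -0.048   0.16  ]
```

View pics/w5.png

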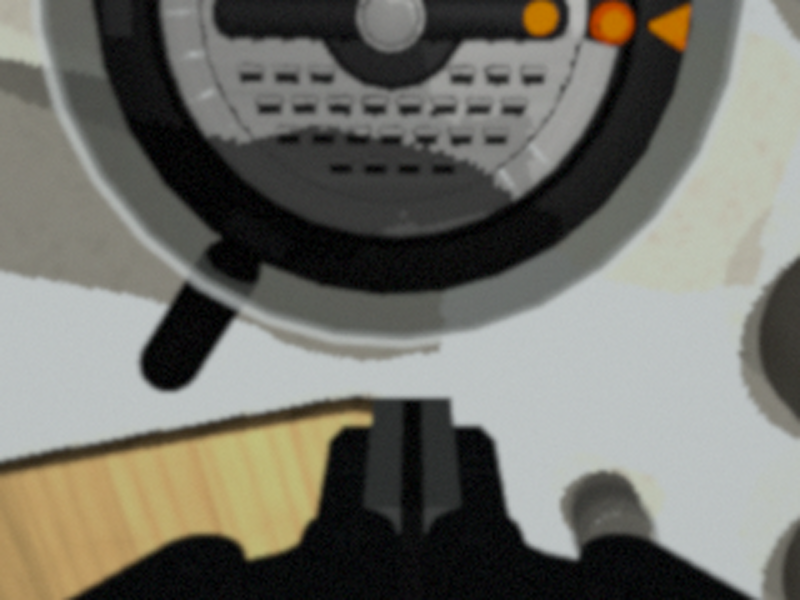

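The pin now shows inside the notch at crop px (612,22), and the dot is at (541,17). Next I check the residual angle by projection.

```bash
python3 - <<'E'
from h import *
im=ctrl.get_image("wrist"); save(im,"w6.png",(290,95,450,195),5)
f=im["frame"][100:190,360:450].astype(int)
o=((f[:,:,0]>130)&(f[:,:,2]<80)&(f[:,:,0]-f[:,:,2]>90)).astype(np.uint8)
n,l,st,ce=cv2.connectedComponentsWithStats(o)
C=np.array([.5453,-.0490])
for i in range(1,n):
    if st[i,4]>15:
        uv=ce[i]+[360,100]
        for z in (.166,.168,.189):
            p=at_z(im,uv,z)[:2]-C; print(uv.round(1),st[i,4],z,np.hypot(*p).round(4),np.arctan2(p[1],p[0]).round(3))
E
```

```text
[375.8 142.9] 140 0.166 0.0411 -0.263
[375.8 142.9] 140 0.168 0.0408 -0.261
[375.8 142.9] 140 0.189 0.0379 -0.233
[404.4 144.5] 216 0.166 0.061 -0.272
[404.4 144.5] 216 0.168 0.0606 -0.27
[404.4 144.5] 216 0.189 0.056 -0.252
[428.8 146.4] 166 0.166 0.0781 -0.28
[428.8 146.4] 166 0.168 0.0775 -0.279
[428.8 146.4] 166 0.189 0.0715 -0.264
```

View pics/w6.png

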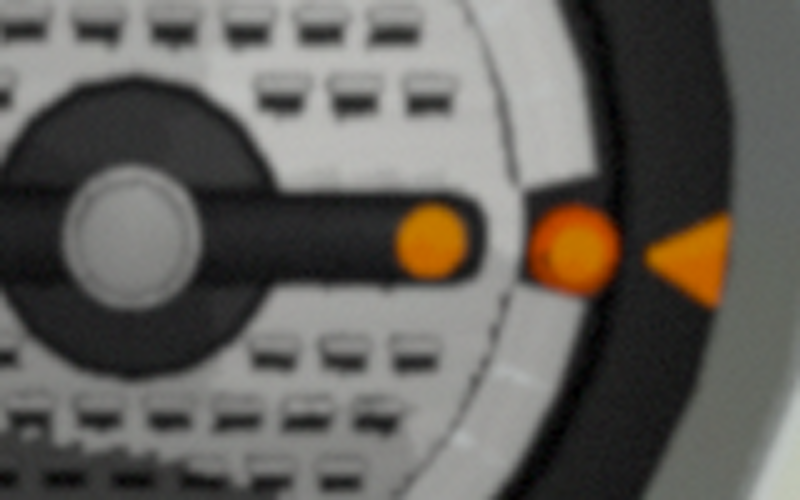

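```bash
python3 - <<'E'
from h import *
im=ctrl.get_image("wrist");K,d,M,p=cam(im)
def z(u,v):
    D=np.median(im["depth"][v-2:v+3,u-2:u+3]);n=cv2.undistortPoints(np.array([[[u,v]]],float),K,d)[0,0]
    return (p+M@np.array([n[0]*D,n[1]*D,D])).round(4)
for uv in [(316,142),(337,142),(350,142),(360,142),(316,162),(345,176),(285,142),(265,142)]: print(uv,z(*uv))
E
python3 g.py .545 -.049 .215 1.332
```

```text
(316, 142) [ 0.5454 -0.0484  0.1911]
(337, 142) [ 0.5583 -0.0517  0.1878]
(350, 142) [ 0.5664 -0.0536  0.1882]
(360, 142) [ 0.5725 -0.055   0.1881]
(316, 162) [ 0.5418 -0.0619  0.176 ]
(345, 176) [ 0.5591 -0.0766  0.17  ]
(285, 142) [ 0.5262 -0.044   0.1879]
(265, 142) [ 0.5138 -0.0411  0.188 ]
t 9.1 pos [ 0.53571886 -0.11485509  0.28221489] rpy [-3.141  0.     1.337] F [-0.3  0.7  0.3] j7 0.22046994782903662
units [ 2.21 -0.21  2.24] turn 0.05
```

```bash
python3 -m handwheel '[{"hand":1.0,"tx":0.6,"ty":-0.1,"tz":0.3,"turn":0.0},{"hand":1.0,"tx":0.8,"ty":-0.1,"tz":0.6,"turn":0.0},{"hand":1.0,"tx":0.6,"ty":0.0,"tz":0.6,"turn":0.0},{"hand":1.0,"tx":0.2,"ty":0.0,"tz":0.6,"turn":0.0},{"hand":1.0,"tx":0.0,"ty":0.0,"tz":0.3,"turn":0.0},{"hand":1.0,"tx":0.0,"ty":0.0,"tz":0.2,"turn":0.0},{"hand":1.0,"tx":0.0,"ty":0.0,"tz":0.2,"turn":0.0},{"hand":1.0,"tx":0.0,"ty":0.0,"tz":0.0,"turn":0.0}]' 20
python3 g.py .545 -.049 .189 1.332
```

```text
t: 9.9
ee_pos: [0.5449, -0.0504, 0.1981]
orientation: [-3.141, 0.0, 1.335]
wrist_force: [-0.3, -0.3, 0.2]
grip_width: -0.0003
grip_force: 0.0
t 9.9 pos [ 0.54488949 -0.05043224  0.19810653] rpy [-3.141  0.     1.335] F [-0.3 -0.3  0.2] j7 0.1740555164418394
units [ 0.05 -0.01  0.3 ] turn 0.03
```

```bash
python3 -m handwheel '[{"hand":1.0,"tx":0.04,"ty":0.0,"tz":0.1,"turn":0.0},{"hand":1.0,"tx":0.0,"ty":0.0,"tz":0.07,"turn":0.0},{"hand":1.0,"tx":0.0,"ty":0.0,"tz":0.05,"turn":0.0},{"hand":1.0,"tx":0.0,"ty":0.0,"tz":0.05,"turn":0.0},{"hand":1.0,"tx":0.0,"ty":0.0,"tz":0.0,"turn":0.0}]' 20
```

```text
t: 10.4
ee_pos: [0.5452, -0.0488, 0.1901]
orientation: [-3.141, 0.0, 1.336]
wrist_force: [-0.2, -0.6, 1.4]
grip_width: -0.0002
grip_force: 0.0
```

```bash
python3 -m handwheel '[{"hand":1.0,"tx":0.0,"ty":0.0,"tz":0.05,"turn":0.0},{"hand":1.0,"tx":0.0,"ty":0.0,"tz":0.05,"turn":0.0},{"hand":1.0,"tx":0.0,"ty":0.0,"tz":0.0,"turn":0.0}]' 20
```

```text
t: 10.7
ee_pos: [0.5454, -0.0489, 0.1871]
orientation: [3.141, 0.0, 1.336]
wrist_force: [-0.4, 0.0, -0.4]
grip_width: -0.0001
grip_force: 0.0
```

```bash
python3 -m handwheel '[{"hand":1.0,"tx":0.0,"ty":0.0,"tz":0.05,"turn":0.0},{"hand":1.0,"tx":0.0,"ty":0.0,"tz":0.05,"turn":0.0},{"hand":1.0,"tx":0.0,"ty":0.0,"tz":0.0,"turn":0.0}]' 20
python3 -m handwheel '[{"hand":1.0,"tx":0.0,"ty":0.0,"tz":0.05,"turn":0.0},{"hand":1.0,"tx":0.0,"ty":0.0,"tz":0.0,"turn":0.0}]' 20
```

```text
t: 11.0
ee_pos: [0.5453, -0.0489, 0.184]
orientation: [-3.142, 0.0, 1.336]
wrist_force: [-0.2, -0.2, -0.4]
grip_width: -0.0002
grip_force: 0.0
t: 11.2
ee_pos: [0.5453, -0.0488, 0.1826]
orientation: [-3.141, 0.0, 1.336]
wrist_force: [0.3, 0.1, 0.9]
grip_width: -0.0
grip_force: 0.0
```

```bash
python3 -m handwheel '[{"hand":1.0,"tx":0.0,"ty":0.0,"tz":0.05,"turn":0.0},{"hand":1.0,"tx":0.0,"ty":0.0,"tz":0.0,"turn":0.0}]' 20
python3 -m handwheel '[{"hand":1.0,"tx":0.0,"ty":0.0,"tz":0.04,"turn":0.0},{"hand":1.0,"tx":0.0,"ty":0.0,"tz":0.0,"turn":0.0}]' 20
python3 - <<'E'
from h import *
im=ctrl.get_image("wrist"); save(im,"w7.png",(160,130,480,370),2.5)
E
```

```text
t: 11.4
ee_pos: [0.5453, -0.0488, 0.1811]
orientation: [-3.142, 0.0, 1.336]
wrist_force: [0.0, -0.7, 0.4]
grip_width: -0.0001
grip_force: 0.2
t: 11.6
ee_pos: [0.5455, -0.0489, 0.1807]
orientation: [3.141, -0.001, 1.336]
wrist_force: [-5.8, 1.9, 18.0]
grip_width: -0.0
grip_force: 8.7
```

View pics/w7.png

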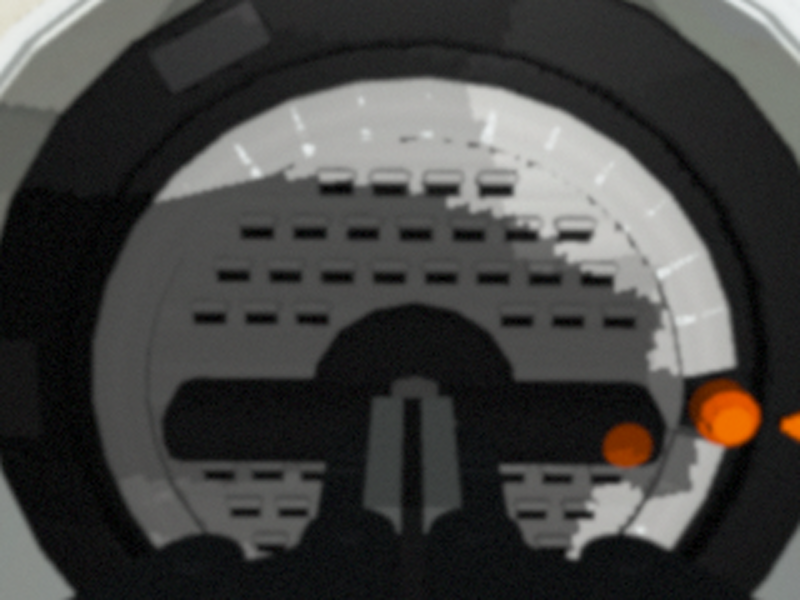

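The pin stands proud in the notch, and there is a firm 18 N stop at z = 0.181, which is the home height. I retract and verify.

```bash
python3 -m handwheel '[{"hand":1.0,"tx":0.0,"ty":0.0,"tz":-0.2,"turn":0.0},{"hand":1.0,"tx":0.0,"ty":0.0,"tz":-0.6,"turn":0.0},{"hand":1.0,"tx":0.0,"ty":0.0,"tz":-0.8,"turn":0.0},{"hand":1.0,"tx":-0.5,"ty":-0.2,"tz":-0.8,"turn":0.0},{"hand":1.0,"tx":-0.8,"ty":0.0,"tz":-0.6,"turn":0.0},{"hand":1.0,"tx":-0.5,"ty":0.0,"tz":-0.4,"turn":0.0},{"hand":1.0,"tx":0.0,"ty":0.0,"tz":0.0,"turn":0.0},{"hand":1.0,"tx":0.0,"ty":0.0,"tz":0.0,"turn":0.0}]' 20
python3 - <<'E'
from h import *
im=ctrl.get_image("wrist");K,d,M,p=cam(im)
for (x,y) in [(.5664,-.0545),(.525,-.044),(.5591,-.0766)]:
    u,v=proj(im,[x,y,.181])[0].round().astype(int); D=np.median(im["depth"][v-2:v+3,u-2:u+3])
    n=cv2.undistortPoints(np.array([[[u,v]]],float),K,d)[0,0]; print(u,v,(p+M@np.array([n[0]*D,n[1]*D,D])).round(4))
print(ctrl.state()["t"])
E
```

```text
t: 12.45
ee_pos: [0.5269, -0.0995, 0.2816]
orientation: [-3.141, -0.0, 1.336]
wrist_force: [0.6, 0.5, -0.2]
grip_width: -0.0004
grip_force: 0.0
367 163 [ 0.5662 -0.0548  0.1798]
303 162 [ 0.5248 -0.0442  0.1798]
363 197 [ 0.5601 -0.0807  0.1617]
12.5
```

The bar top dropped from 0.188 to 0.180 and the steel from 0.170 to 0.162, a full 8 mm. That is home.

```bash
python3 -c "
from workcell import ctrl
print(ctrl.hand_in())"
```

```text
the job is handed in; nothing more can be done
None
```

The grating insert is turned onto the drive pin and pressed fully home: the depth camera shows it about 8 mm lower, with the pin in the notch. The arm is clear of everything, no move went near the lid or vegetables, and the job is handed in, with no verdict returned.

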